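Load the weight hanger and lift it off the balance

TASK

The steel weight hanger stands on the pan of the balance. Take the taller of the two ring weights from the rubber mat, slip it over the hanger's stem, lower it gently until it sits flat on the hanger's foot, and let go of it. Then take the hanger by its knob, lift it off the pan with the weight on it, and hold it hanging steady and upright about 10 cm above the pan, so that the empty balance can be checked for zero; finish while still holding it there, and leave the other things where they are.

Things in the scene. Friction and masses are not known exactly. Their poses are not given: they have to be found in the camera images.
- pan (a point): centre of the top surface of the balance's square steel weighing pan (160 x 160 mm, 75 mm above the bench). The balance is fixed and does not give: white housing 200 mm wide, from 100 mm behind the pan centre (+x of the point) to 210 mm before it (-x: keypad and display); the housing around the pan is 17 mm lower than the pan, the keypad lower still. z is up
- hanger_knob (a point): loose steel weight hanger, 88 mm tall, 180 g, upright near the middle of the pan. Point: on its axis at the middle of its knob, 74 mm above its underside; z points up along the stem. Knob 16 mm in diameter, full width from 62 to 83 mm above the underside, tapered at both ends (58 to 88 mm); below it a plain stem 10 mm in diameter
- hanger_foot (a point): the hanger's foot: disc 42 mm in diameter, 8 mm thick; the point is on the hanger's axis at the disc's top face. A centring collar 21 mm in diameter stands on it, 3 mm high, then tapering to the stem over 8 mm. A ring weight goes on over the knob and rests on the foot: the tall one's middle is then 17 mm above this point, its top 32 mm below the knob point
- weight_tall_mid (a point): the taller ring weight, loose, plain steel: outer diameter 50 mm, through bore 24 mm, 34 mm high, about 400 g (varies by 15 percent), lying flat on the mat with its bore upright. The point is its centre, half-way up (17 mm above its underside); z is the bore's axis
- weight_thin_mid (a point): the thinner ring weight, not to be used: outer diameter 50 mm, bore 24 mm, 17 mm high, 200 g, flat on the mat, its centre about 130 mm from the tall weight's; either may be the nearer one. The point is its centre, half-way up
- mat: black rubber mat, fixed, 220 (its x) x 120 (its y) x 4 mm, flat on the bench left of the balance (+y); the two weights stand on it in a row along its x. Origin: centre of its underside
- beaker_mid (a point): empty glass beaker, loose, 68 mm across, 90 mm high, standing on the bench; bystander. The point is half-way up its axis
- adapter_mid (a point): black mains adapter, loose, 75 x 52 x 44 mm, lying on the bench right of the balance (-y); bystander. The point is its centre
- shield: the balance's square draught shield, set aside on the bench to the right (-y), fixed: white frame with clear panes and a flat lid, 194 x 194 x 134 mm. Origin: centre of its underside
There are look-alikes about, which are no part of the job. Leave any green or purple look-alike of the part that bears weight_tall_mid alone.

How it is judged:
By the outcome, as a careful person would: the job done as asked, in the order asked, and still so for the second after the job is handed in, while the arm keeps its last pose, push and grip.
It also fails if it takes over 61 s, if anything falls off the work surface, if the arm or the gripper's body presses on something with over 40 N, if the wrist force passes 120 N, or if a joint passes its speed limit or range.

ROBOT

A 6-joint arm with a two-finger parallel gripper is mounted at the origin on the work surface. World frame = base frame: x ahead of the robot, y to its left, z up, the work surface at z = 0. Lengths are in m, angles in rad, forces in N, time in s.
With the tool pointing down it reaches from about 0.275 to 0.875 m from the base axis. Payload 12.5 kg.
Tool frame: the origin (TCP) lies on the centre line of the jaws, within the pads' length; the fingertips stand r.finger_overhang ahead of it and the grasp point (between the pads) lies 3 mm ahead of it (r.finger_overhang is the distance from the TCP to the fingertips, in m); z points along the fingers, y is the direction in which the jaws open and shut (so a half turn about z gives the same grasp; the last joint's range is limited). The gripper opens to 85 mm and grips with 20 to 120 N. Pads are 22 mm wide; open, the fingers measure 114 mm over their backs; the gripper's body (76 mm by 85 mm) begins 54 mm behind the grasp point. The pads swing forward as they close: fully open they stand 13 mm farther back than shut.
Start: joints at [-1.386, 0.351, 1.652, -0, 1.139, -0.085], TCP at [0.147, -0.53, 0.253] pointing down, gripper open.
Joint ranges: [-2.75, 2.75], [-0.79, 2.1], [0.01, 2.65], [-1.57, 4.71], [0.07, 3.14], [-2.87, 2.87]. Speed limits (rad/s): [2.22, 2.22, 2.79, 3.14, 3.14, 3.14].

INTERFACE

Orientations are given as a unit quaternion [x, y, z, w].
In Python, from cell import r, optics gives the robot as it stands. The module is installed in compiled form; this text tells all that it offers. Calls block until the motion is done:
- r.move_to(position, orientation): joint-space move of the TCP to a pose.
- r.move_linear(position, rot=None, vel=0.15): straight line of the TCP; rot=None keeps the orientation; vel is the mean speed in m/s.
- r.set_joints(angles): joint-space move.
- r.set_gripper(opening, squeeze=None): opening from 0.0 (shut) to 1.0 (fully open); squeeze is the grip in N (None keeps the last); returns when the fingers have stopped.
- r.sleep(seconds).
- r.inverse_kinematics(position, orientation): joint angles nearest the present ones, or None.
- optics.get_image(name): name is "side" or "top"; returns a dict with "pixels" (400x640x3 uint8, red, green, blue), "depth" (400x640 float32, m along the optical axis (not along the pixel's ray), 0 where there is no reading), "fx", "fy", "cx", "cy" (pixels), "camera_from_world" (4x4, takes a point from world to camera coordinates). Camera axes: x right, y down, z forward; pixel columns grow to the right and rows downward; lengths in m; the calibration is good to about 2 mm. A picture is of the moment at which its call begins.
A pose or a line that the arm cannot do raises r.PlanningError and nothing moves.
- r.hand_in(): hands the job in, once; it reports no verdict.
Readings, each from a call of its own:
- r.current_t(): time.
- r.current_q(): joint angles.
- r.current_qvel(): joint speeds.
- r.current_effort(): joint torques, N m.
- r.current_tool_pos(): TCP position.
- r.current_ee_rot(): TCP orientation.
- r.current_contact_force(): force on the tool from outside, world axes, zero at the start.
- r.current_torque(): the same for the moment, N m.
- r.current_opening(): opening from 0.0 (shut) to 1.0 (fully open).
Only numpy, scipy, OpenCV 4.12 (cv2) and the standard library are available. Lean on these libraries where they do the work, as an engineer would, in place of code of your own. Each camera call takes 0.05 s, during which the arm holds its last target.

## Working session

There is one attempt and no reset: what is moved stays moved. The work goes in short steps, each a Python script; the robot and the scene stay as the last script left them, time stands still between calls to the robot, and variables do not carry over. Pictures are saved under pics/ and viewed, and the job is handed in when it is done.

```bash
mkdir -p pics
cat > h.py <<'E'
import numpy as np, cv2
from cell import r, optics
def snap(n,f):
    d=optics.get_image(n); cv2.imwrite(f'pics/{f}.png',d['pixels'][:,:,::-1]); 
    np.savez(f'pics/{f}.npz',**{k:np.asarray(v) for k,v in d.items()}); return d
def load(f): return dict(np.load(f'pics/{f}.npz'))
def ray(d,u,v):
    T=np.linalg.inv(d['camera_from_world']); q=np.array([(u-d['cx'])/d['fx'],(v-d['cy'])/d['fy'],1.])
    return T[:3,3],T[:3,:3]@q
def onplane(d,u,v,z):
    o,k=ray(d,u,v); return o+k*(z-o[2])/k[2]
def depthpts(d):
    T=np.linalg.inv(d['camera_from_world']); v,u=np.mgrid[:400,:640]; z=d['depth']
    P=np.stack([(u-d['cx'])/d['fx']*z,(v-d['cy'])/d['fy']*z,z],-1); return P@T[:3,:3].T+T[:3,3]
def proj(d,p):
    q=d['camera_from_world']@np.r_[p,1]; return d['fx']*q[0]/q[2]+d['cx'],d['fy']*q[1]/q[2]+d['cy']
E
python3 - <<'E'
from h import *
for n in('top','side'):
    d=snap(n,n+'0'); print(n,d['fx'],d['cx'],d['cy'],np.linalg.inv(d['camera_from_world']).round(3))
print(r.current_t(),r.finger_overhang,r.current_ee_rot(),r.current_opening())
E
```

```text
top 495.2809248815341 313.8853820419062 205.07843963210556 [[ 0.025 -0.988  0.154  0.33 ]
 [-1.    -0.024  0.006 -0.097]
 [-0.003 -0.154 -0.988  1.787]
 [ 0.     0.     0.     1.   ]]
side 429.6637287020934 316.31806537869835 194.8813811617711 [[-0.81  -0.343  0.476 -0.112]
 [-0.587  0.491 -0.644  0.845]
 [-0.012 -0.801 -0.599  0.984]
 [ 0.     0.     0.     1.   ]]
0.1 0.022 [ 9.90915480e-01  1.34485095e-01 -1.27806359e-05 -5.20765918e-04] 0.9981294181520214
```

View pics/top0.png

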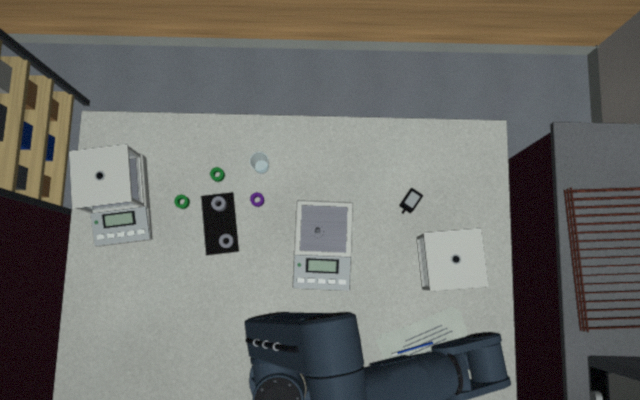

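View pics/side0.png

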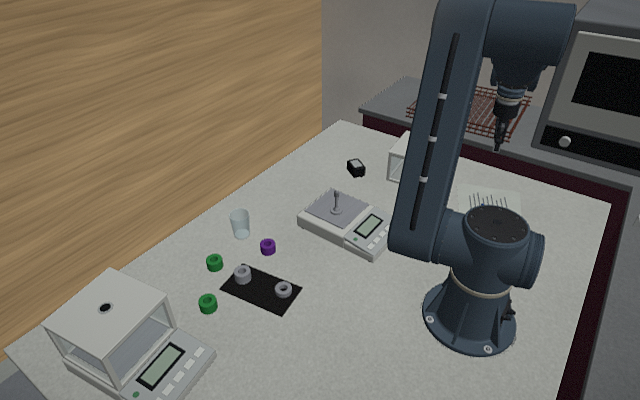

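The two steel rings on the black mat are at top (219,204) / side (243,273) and top (226,241) / side (284,289). The green rings (top 182,201 and 217,174) and the purple one (257,199) are look-alikes off the mat. In the side view the far ring looks taller, so I'll confirm that with an enlarged crop and the depth.

Run:
```python
from h import *
s=load('side0');t=load('top0')
a=cv2.resize(s['pixels'][245:315,210:310,::-1],None,fx=6,fy=6,interpolation=cv2.INTER_CUBIC)
b=cv2.resize(s['pixels'][180:250,290:390,::-1],None,fx=6,fy=6,interpolation=cv2.INTER_CUBIC)
c=cv2.resize(t['pixels'][185:260,190:250,::-1],None,fx=6,fy=6,interpolation=cv2.INTER_CUBIC)
d=cv2.resize(t['pixels'][195:260,285:360,::-1],None,fx=6,fy=6,interpolation=cv2.INTER_CUBIC)
for n,i in zip('abcd',(a,b,c,d)): cv2.imwrite(f'pics/c_{n}.png',i)
for nm,D,rois in(('side',s,dict(far=(230,258,262,290),near=(270,300,275,302),hang=(325,350,183,220))),('top',t,dict(far=(205,232,190,218),near=(215,240,228,253),hang=(305,335,215,245)))):
    P=depthpts(D)
    for k,(u0,u1,v0,v1) in rois.items():
        q=P[v0:v1,u0:u1].reshape(-1,3); q=q[D['depth'][v0:v1,u0:u1].ravel()>0]
        zs=q[:,2]; m=zs>(0.1 if k=='hang' else .015)
        print(nm,k,np.percentile(zs,[1,50,95,99]).round(4),q[m].mean(0).round(4),m.sum(), q[m].min(0).round(3),q[m].max(0).round(3))
```

```text
side far [-0.0029  0.0056  0.0394  0.0415] [0.5982 0.2629 0.0328] 240 [0.575 0.234 0.015] [0.626 0.284 0.043]
side near [-0.0026  0.0048  0.0225  0.024 ] [0.4688 0.23   0.0208] 169 [0.444 0.204 0.015] [0.494 0.254 0.026]
side hang [-0.0033  0.075   0.1179  0.1565] [ 0.5023 -0.0939  0.1367] 59 [ 0.496 -0.102  0.1  ] [ 0.511 -0.087  0.166]
top far [-0.0069  0.005   0.04    0.0448] [0.5995 0.2576 0.0359] 143 [0.564 0.235 0.015] [0.624 0.303 0.047]
top near [-0.0074  0.0051  0.0245  0.0282] [0.467  0.2273 0.0216] 117 [0.428 0.195 0.015] [0.493 0.263 0.032]
top hang [0.0656 0.0756 0.0874 0.158 ] [ 0.502  -0.0981  0.1572] 21 [ 0.495 -0.106  0.142] [ 0.51  -0.092  0.169]
```

View pics/c_a.png

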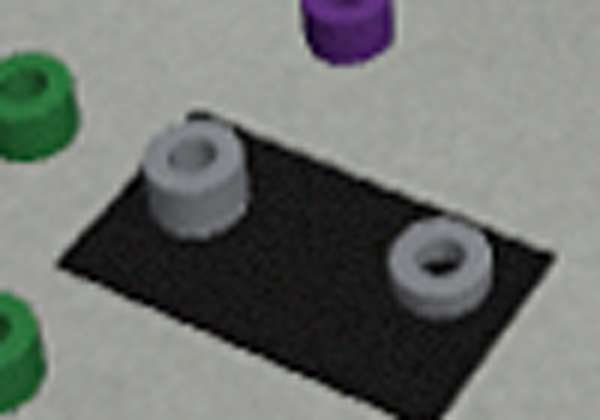

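View pics/c_b.png

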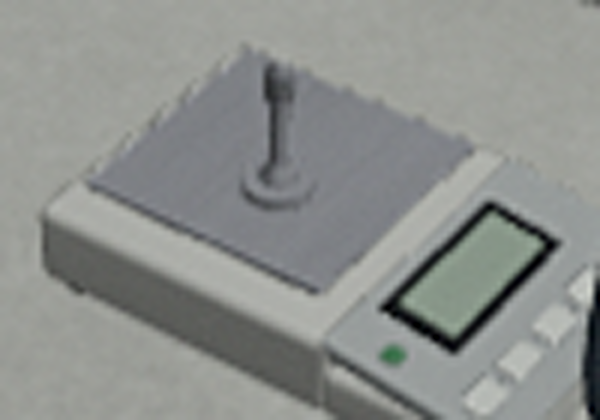

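View pics/c_c.png

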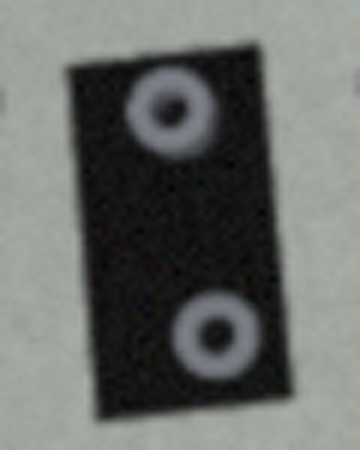

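View pics/c_d.png

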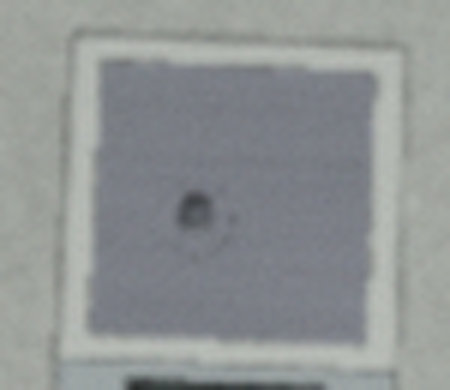

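The far steel ring is the tall one. In the side crop (about 195,180, full image 243,273) it is a tall cylinder with its top at z≈0.040; the near ring's top is at z≈0.023. In the side view the hanger's knob is at about (336,193) and its foot at about (336,211). Next I'll get precise positions.

Run:
```python
from h import *
s=load('side0');t=load('top0')
res={}
for nm,D,(u0,u1,v0,v1),B in(('side',s,(222,262,255,296),0),('top',t,(206,233,192,217),0)):
    g=cv2.cvtColor(D['pixels'],cv2.COLOR_RGB2GRAY)
    k=8; G=cv2.resize(g[v0:v1,u0:u1],None,fx=k,fy=k,interpolation=cv2.INTER_CUBIC)
    # above mat black; bench brighter -> keep component centred
    m=(G>65).astype(np.uint8)
    hsv=None
    cs,_=cv2.findContours(m,cv2.RETR_EXTERNAL,cv2.CHAIN_APPROX_NONE)
    out=cv2.cvtColor(G,cv2.COLOR_GRAY2BGR); cv2.drawContours(out,cs,-1,(0,0,255),1); cv2.imwrite(f'pics/m_{nm}.png',out)
    for c in cs:
        a=cv2.contourArea(c)
        if a>3000:
            h=cv2.convexHull(c);M=cv2.moments(h); u=M['m10']/M['m00'];v=M['m01']/M['m00']
            U=u0+(u+.5)/k-.5;V=v0+(v+.5)/k-.5
            print(nm,a,cv2.boundingRect(c),U,V,onplane(D,U,V,.021).round(4))
def tri(a,b):
    A=[];y=[]
    (o1,k1),(o2,k2)=ray(s,*a),ray(t,*b)
    x=np.linalg.lstsq(np.c_[k1,-k2],o2-o1,rcond=None)[0]
    p,q=o1+k1*x[0],o2+k2*x[1]; return ((p+q)/2).round(4),(p-q).round(4)
print('knob',tri((336.2,193.2),(317.2,229.8)),onplane(s,336.2,193.2,.149),onplane(t,317.2,229.8,.149))
print('foot',onplane(s,335.9,211.2,.081))
for D in(s,t):
    P=depthpts(D);m=(P[...,2]>.115)&(abs(P[...,0]-.5)<.04)&(abs(P[...,1]+.097)<.03)&(D['depth']>0)
    print(m.sum(),P[m].mean(0).round(4))
print([proj(D,(.502,-.097,z)) for D in(s,t) for z in (.165,.149,.135,.083)])
```

```text
side 57821.5 (0, 0, 320, 246) 239.91427897425177 268.49464304591527 [0.6248 0.247  0.021 ]
top 10971.5 (40, 33, 120, 120) 218.13622703943815 203.12777627708746 [0.6037 0.2602 0.021 ]
top 3636.5 (0, 0, 216, 30) 216.2410861457947 192.8872980796967 [0.6411 0.2691 0.021 ]
knob (array([ 0.5035, -0.0989,  0.1484]), array([0.0023, 0.0013, 0.0002])) [ 0.50434233 -0.09774315  0.149     ] [ 0.50225385 -0.0995547   0.149     ]
foot [ 0.49921432 -0.09014966  0.081     ]
49 [ 0.5023 -0.0939  0.1428]
21 [ 0.502  -0.0981  0.1572]
[(np.float64(336.74985073593274), np.float64(189.58544759577435)), (np.float64(336.6711575881417), np.float64(193.5569988924007)), (np.float64(336.60317977819295), np.float64(196.98775959802762)), (np.float64(336.3576259278683), np.float64(209.38057574560497)), (np.float64(316.44144430476206), np.float64(229.34963644986036)), (np.float64(316.4289947494093), np.float64(229.85745451650772)), (np.float64(316.41829610756344), np.float64(230.29385272222476)), (np.float64(316.3800740241628), np.float64(231.85293366493667))]
```

Run:
```python
import cv2,numpy as np
a=cv2.imread('pics/m_side.png');b=cv2.imread('pics/m_top.png')
H=max(a.shape[0],b.shape[0]);f=lambda i:cv2.copyMakeBorder(i,0,H-i.shape[0],0,10,0)
cv2.imwrite('pics/m.png',np.hstack([f(a),f(b)]))
```

```text
(no output)
```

View pics/m.png

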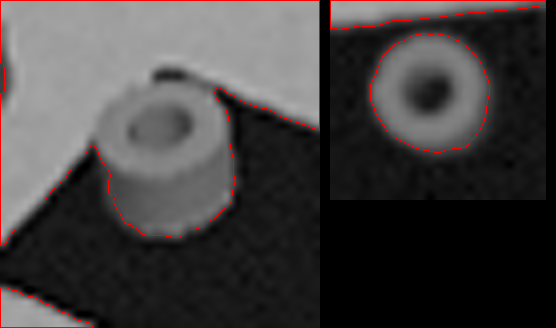

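Run:
```python
from h import *
s=load('side0');t=load('top0')
print(onplane(s,242.2,274.3,.021).round(4))
# top-face ellipse from side: bore rim centre (160,129)/8 at z=.038
print(onplane(s,222+160.5/8-.5,255+128/8-.5,.038).round(4), onplane(t,206+(430.5-330)/8-.5,192+91/8-.5,.036).round(4))
for x,z in(((.603,.262),.039),((.503,-.098),.2)):
  for th in (0,.3,-.3,.6,1.57,-1.57,np.pi):
    q=r.inverse_kinematics([*x,z],[np.cos(th/2),np.sin(th/2),0,0]); print(x,th,None if q is None else np.round(q,2))
```

```text
[0.6024 0.2603 0.021 ]
[0.602  0.2607 0.038 ] [0.6023 0.2575 0.036 ]
(0.603, 0.262) 0 [ 0.34  0.8   1.48 -0.    0.86  1.91]
(0.603, 0.262) 0.3 [ 0.34  0.8   1.48 -0.    0.86  1.61]
(0.603, 0.262) -0.3 [ 0.34  0.8   1.48 -0.    0.86  2.21]
(0.603, 0.262) 0.6 [ 0.34  0.8   1.48 -0.    0.86  1.31]
(0.603, 0.262) 1.57 [ 0.34  0.8   1.48 -0.    0.86  0.34]
(0.603, 0.262) -1.57 [ 0.34  0.8   1.48 -0.    0.86 -2.8 ]
(0.603, 0.262) 3.141592653589793 [ 0.34  0.8   1.48 -0.    0.86 -1.23]
(0.503, -0.098) 0 [-0.28  0.35  1.8  -0.    0.99  1.29]
(0.503, -0.098) 0.3 [-0.28  0.35  1.8  -0.    0.99  0.99]
(0.503, -0.098) -0.3 [-0.28  0.35  1.8  -0.    0.99  1.59]
(0.503, -0.098) 0.6 [-0.28  0.35  1.8  -0.    0.99  0.69]
(0.503, -0.098) 1.57 [-0.28  0.35  1.8  -0.    0.99 -0.28]
(0.503, -0.098) -1.57 [-0.28  0.35  1.8  -0.    0.99  2.86]
(0.503, -0.098) 3.141592653589793 [-0.28  0.35  1.8  -0.    0.99 -1.85]
```

```bash
cat >> h.py <<'E'
Q=[np.cos(np.pi/4),np.sin(np.pi/4),0,0]
def st(m=''): print(m,'t%.2f'%r.current_t(),np.round(r.current_tool_pos(),4),'op%.3f'%r.current_opening(),'F',np.round(r.current_contact_force(),2),'M',np.round(r.current_torque(),2))
E
python3 - <<'E'
from h import *
r.move_to([.6028,.2603,.16],Q); st()
r.move_linear([.6028,.2603,.040],vel=.1); st()
snap('side','s1'); snap('top','t1')
E
```

```text
t3.31 [0.6031 0.2596 0.1601] op1.000 F [-0.41 -0.44  1.06] M [-0.03  0.06  0.02]
 t4.66 [0.6032 0.2605 0.0407] op0.999 F [-0.98  0.9  -0.25] M [-0.02  0.03 -0.02]
```

Run:
```python
from h import *
a=load('s1')['pixels'][190:320,170:330,::-1];b=load('t1')['pixels'][150:260,170:280,::-1]
a=cv2.resize(a,None,fx=3,fy=3,interpolation=cv2.INTER_CUBIC);b=cv2.resize(b,(290,290),interpolation=cv2.INTER_CUBIC)
b=cv2.copyMakeBorder(b,0,100,0,0,0); cv2.imwrite('pics/g1.png',np.hstack([a,b]))
```

```text
(no output)
```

View pics/g1.png

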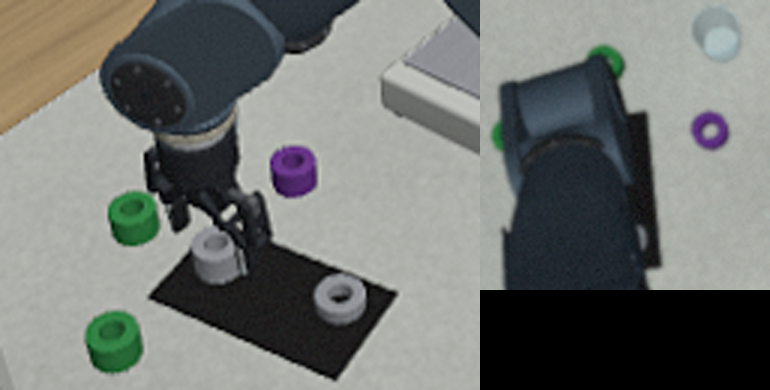

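The jaws straddle the tall ring (crop 215,255) and nothing is touching. Now I'll grip it and lift.

```bash
python3 - <<'E'
from h import *
r.set_gripper(0.3,squeeze=50); st('grip')
p=r.current_tool_pos()
r.move_linear([.6028,.2603,.10],vel=.08); st('up')
r.move_linear([.6028,.2603,.26],vel=.2); r.sleep(.2); st('up2')
snap('side','s2')
E
python3 - <<'E'
from h import *
a=load('s2')['pixels'][100:320,130:330,::-1]
cv2.imwrite('pics/g2.png',cv2.resize(a,None,fx=2.7,fy=2.7,interpolation=cv2.INTER_CUBIC))
E
```

```text
grip t5.21 [0.6028 0.2604 0.0407] op0.569 F [-3.65 -1.01  7.33] M [-0.13  0.64  0.09]
up t6.11 [0.6025 0.2602 0.0995] op0.564 F [-0.19 -0.15 -4.21] M [ 0.03 -0.02  0.02]
up2 t7.26 [0.6025 0.2602 0.2588] op0.566 F [ 0.59 -0.73 -3.21] M [-0.    0.    0.03]
```

View pics/g2.png

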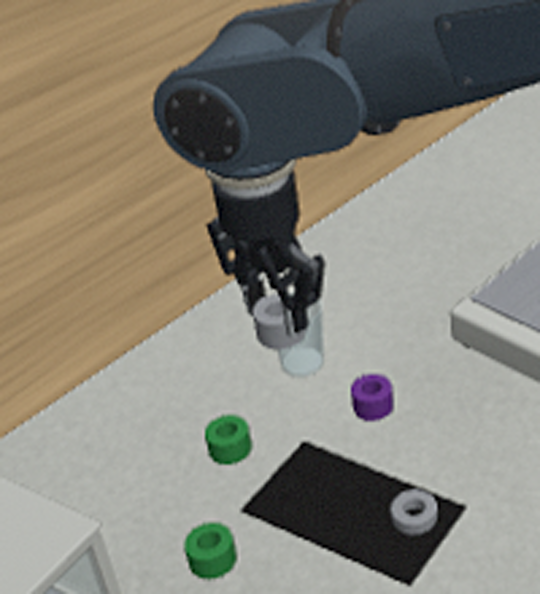

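The tall ring is held level and clear of the mat; the thin, green and purple rings and the beaker haven't moved. Next I'll carry it over the hanger and compare the two in the same pictures.

Run:
```python
from h import *
r.move_linear([.503,-.098,.235],vel=.2); r.sleep(.3); st('over')
d=snap('side','s3'); snap('top','t3')
p=np.array(r.current_tool_pos())
for z in(-.0027,-.0197,-.0367): print(proj(d,p+[0,0,z]))
for z in(.163,.149,.083): print(proj(d,[p[0],p[1],z]))
a=d['pixels'][130:230,280:390,::-1]
cv2.imwrite('pics/g3.png',cv2.resize(a,None,fx=6,fy=6,interpolation=cv2.INTER_CUBIC))
```

```text
over t9.62 [ 0.5031 -0.0978  0.235 ] op0.565 F [ 0.08 -0.62 -4.65] M [-0.02 -0.03 -0.05]
(np.float64(336.97516645547), np.float64(172.0291206997576))
(np.float64(336.88749510410156), np.float64(176.50006236267842))
(np.float64(336.80112579690604), np.float64(180.90460418746918))
(np.float64(336.6258152472305), np.float64(189.84484781620029))
(np.float64(336.55775352310997), np.float64(193.31576497752008))
(np.float64(336.2475658692656), np.float64(209.13428360703546))
```

View pics/g3.png

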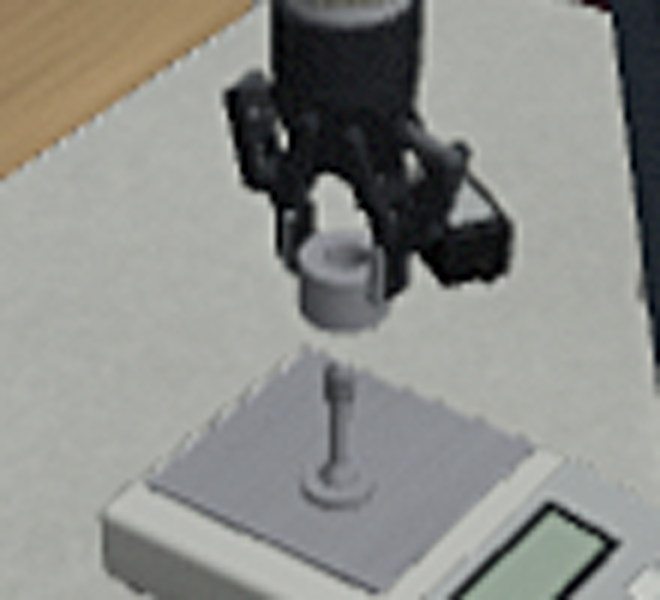

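View pics/t3.png

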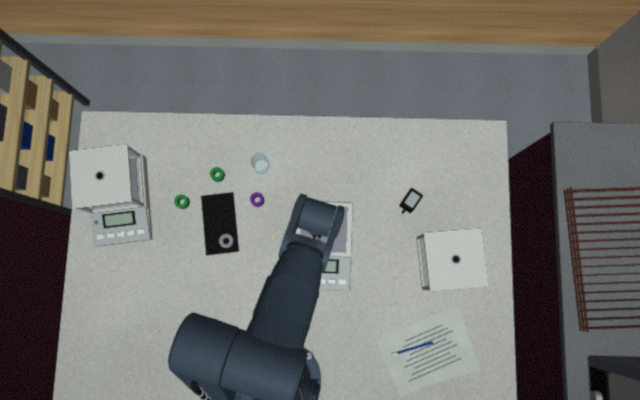

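The ring's side-view silhouette is centred on u≈344 in the crop and the knob on u≈340, so the ring is within about 1 mm of the stem axis; the vertical positions match the prediction. I'll apply a small correction and lower in stages with force checks.

Run:
```python
from h import *
x,y=.5034,-.0976
r.move_linear([x,y,.21],vel=.08); r.sleep(.2);st()
f0=np.array(r.current_contact_force())
for z in (.195,.185,.17,.155,.142):
    r.move_linear([x,y,z],vel=.06); f=np.array(r.current_contact_force()); st()
    if np.linalg.norm(f-f0)>4: print('STOP'); break
d=snap('side','s4')
a=d['pixels'][130:230,280:390,::-1]
cv2.imwrite('pics/g4.png',cv2.resize(a,None,fx=6,fy=6,interpolation=cv2.INTER_CUBIC))
```

```text
t10.39 [ 0.5036 -0.0977  0.2104] op0.565 F [-0.85  0.07 -3.59] M [0.03 0.02 0.01]
 t10.79 [ 0.5032 -0.0975  0.1945] op0.563 F [-0.32  0.22 -3.7 ] M [-0.01  0.01  0.01]
 t11.11 [ 0.5032 -0.0975  0.1846] op0.565 F [-0.26  0.11 -3.96] M [0.03 0.   0.  ]
 t11.51 [ 0.5032 -0.0975  0.1696] op0.561 F [-0.03 -0.43 -4.01] M [ 0.02 -0.02 -0.04]
 t11.91 [ 0.5032 -0.0976  0.1546] op0.567 F [ 1.21  0.39 -3.56] M [-0.03 -0.04  0.03]
 t12.28 [ 0.5032 -0.0975  0.1416] op0.563 F [-0.    0.44 -3.68] M [ 0.04 -0.01  0.01]
```

View pics/g4.png

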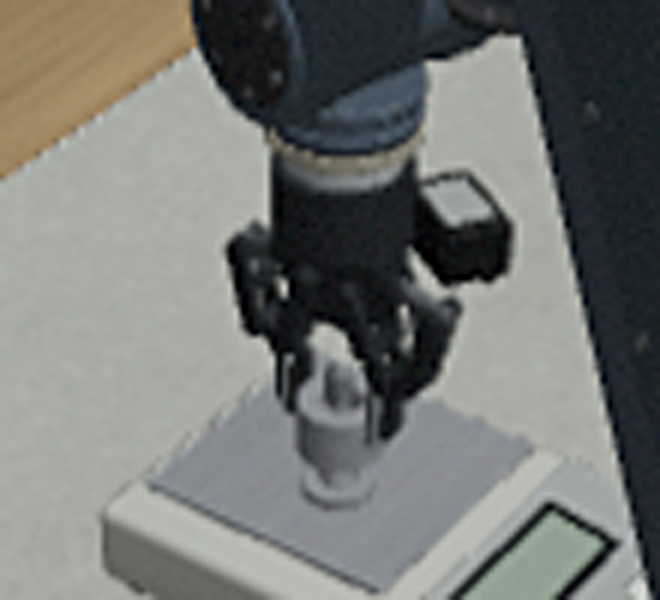

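The knob (340,380) shows through the bore and the hanger hasn't moved. I'll continue slowly to contact.

Run:
```python
from h import *
x,y=.5034,-.0976
F=lambda: np.mean([r.current_contact_force() for _ in range(1)],0)
f0=np.array([0,0,-3.8])
z=.1416
while z>.1165:
    z-=.003 if z>.128 else .001
    r.move_linear([x,y,z],vel=.03); r.sleep(.1); f=F()-f0; print('%.4f'%z,np.round(r.current_tool_pos()[2],4),f.round(2),'t%.2f'%r.current_t())
    if f[2]>4 or np.linalg.norm(f)>6: print('contact'); break
st()
d=snap('side','s5')
a=d['pixels'][130:230,280:390,::-1]
cv2.imwrite('pics/g5.png',cv2.resize(a,None,fx=6,fy=6,interpolation=cv2.INTER_CUBIC))
```

```text
0.1386 0.1387 [-0.29 -0.45  0.58] t12.69
0.1356 0.1356 [ 0.27 -0.55 -0.31] t13.04
0.1326 0.1326 [ 0.04  0.65 -0.06] t13.39
0.1296 0.1296 [-0.43 -0.43 -0.12] t13.74
0.1266 0.1266 [-0.63 -0.73  0.31] t14.09
0.1256 0.1256 [0.1  0.65 0.08] t14.44
0.1246 0.1246 [ 0.03 -0.54  1.06] t14.79
0.1236 0.1236 [ 0.26  0.15 -0.32] t15.14
0.1226 0.1226 [0.78 0.27 0.3 ] t15.49
0.1216 0.1216 [-0.09 -0.31 -0.55] t15.84
0.1206 0.1206 [ 0.38 -0.35  0.98] t16.19
0.1196 0.1197 [-0.38 -0.53  2.7 ] t16.54
0.1186 0.1196 [-4.89  1.85 16.03] t16.89
contact
 t16.89 [ 0.5036 -0.0976  0.1196] op0.567 F [-4.89  1.85 12.23] M [ 0.19  0.87 -0.06]
```

View pics/g5.png

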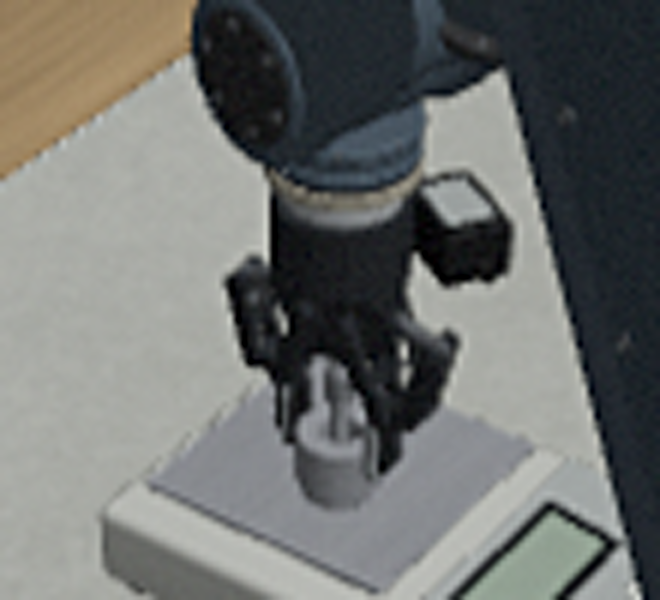

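Contact came at TCP z=0.1196, which is the predicted seat height (0.1197), and the ring covers the foot. I'll relieve the push, release and back up.

Run:
```python
from h import *
x,y=.5034,-.0976
r.move_linear([x,y,.1196],vel=.03); r.sleep(.1); st()
r.set_gripper(.8); st('open')
r.move_linear([x,y,.152],vel=.06); r.sleep(.2);st('knob height')
d=snap('side','s6')
a=d['pixels'][130:230,280:390,::-1]
cv2.imwrite('pics/g6.png',cv2.resize(a,None,fx=6,fy=6,interpolation=cv2.INTER_CUBIC))
```

```text
t17.29 [ 0.5034 -0.0976  0.1197] op0.565 F [-0.36 -0.22  1.97] M [ 0.08  0.26 -0.  ]
open t17.62 [ 0.5035 -0.0976  0.1196] op0.801 F [0.38 0.71 0.86] M [ 0.06 -0.05  0.04]
knob height t18.52 [ 0.5032 -0.0976  0.1517] op0.803 F [0.31 0.3  0.38] M [ 0.01 -0.04  0.03]
```

View pics/g6.png

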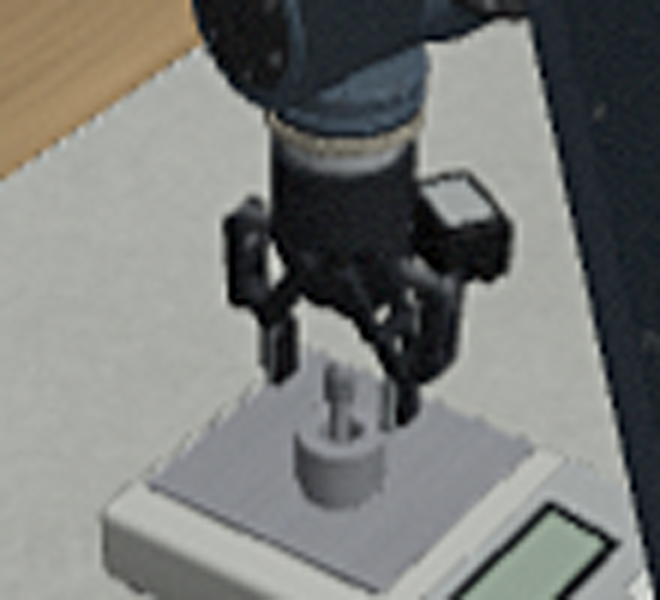

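The ring (295–385, about 430–507) sits flat on the foot, its top edge parallel to the pan, and the knob is at (340,383), upright and centred between the open fingers. Now I'll grip the knob.

Run:
```python
from h import *
x,y=.5034,-.0976
r.set_gripper(.0,squeeze=70); r.sleep(.2); st('grip')
d=snap('side','s7')
r.move_linear([x,y,.172],vel=.04); r.sleep(.3); st('lift2cm')
e=snap('side','s8')
f=lambda d:cv2.resize(d['pixels'][130:230,290:385,::-1],None,fx=4,fy=4,interpolation=cv2.INTER_CUBIC)
cv2.imwrite('pics/g7.png',np.hstack([f(d),f(e)]))
```

```text
grip t19.31 [ 0.5037 -0.0976  0.1521] op0.162 F [ 3.09 -0.09  0.37] M [ 0.06 -0.53  0.04]
lift2cm t20.31 [ 0.5033 -0.0976  0.1718] op0.164 F [ 0.01  0.53 -5.28] M [-0.02 -0.01  0.01]
```

View pics/g7.png

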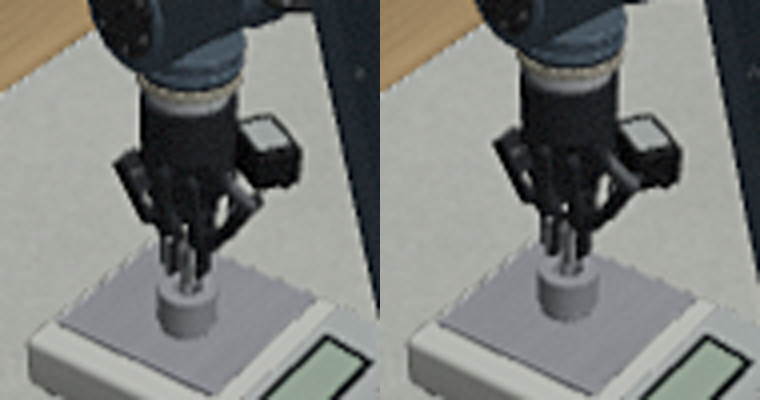

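The hanger and ring come up together; the load is 5.3–5.7 N. I'll raise to 10 cm.

Run:
```python
from h import *
x,y=.5034,-.0976
r.move_linear([x,y,.2525],vel=.06); r.sleep(1.0); st('hold')
d=snap('side','s9'); t=snap('top','t9')
p=np.array(r.current_tool_pos())
print([np.round(proj(d,p+[0,0,z]),1) for z in(-.003,-.035,-.069,-.077)])
cv2.imwrite('pics/g9.png',cv2.resize(d['pixels'][120:235,270:390,::-1],None,fx=5,fy=5,interpolation=cv2.INTER_CUBIC))
r.sleep(.5); st()
P=depthpts(d);m=(abs(P[...,0]-p[0])<.04)&(abs(P[...,1]-p[1])<.04)&(P[...,2]>.1)&(P[...,2]<.24)&(d['depth']>0)
print('lowest',np.percentile(P[m][:,2],[0,1,3]).round(4))
```

```text
hold t22.85 [ 0.5034 -0.0976  0.2525] op0.166 F [-0.73  0.51 -6.05] M [ 0.04  0.01 -0.03]
[array([336.9, 167.4]), array([336.8, 175.9]), array([336.6, 184.7]), array([336.5, 186.7])]
 t23.45 [ 0.5034 -0.0976  0.2525] op0.165 F [-0.04 -0.26 -5.46] M [ 0.01 -0.02 -0.02]
lowest [0.1746 0.1761 0.1784]
```

View pics/g9.png

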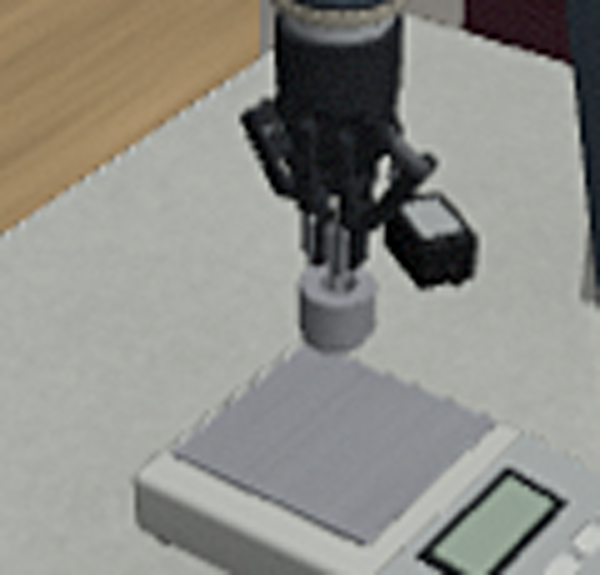

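View pics/s9.png

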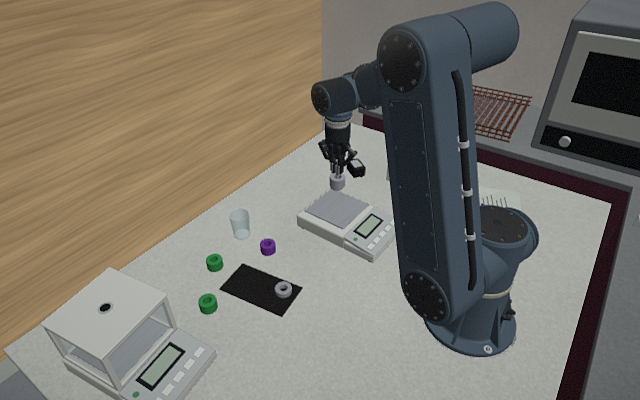

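The hanger hangs upright with the ring on it (crop 300–375, 265–350; centre u≈337.0 against 336.8 predicted for a plumb axis). Its underside is at z≈0.175, which is 10 cm above the empty pan, and the other things are where they were. I'll hand in.

Run:
```python
from h import *
r.hand_in(); st('done')
```

```text
the job is handed in; nothing more can be done
the job is handed in; nothing more can be done
```

I put the tall steel ring weight (the far one on the mat) on the hanger, then lifted the hanger by its knob. I handed the job in at about 23.5 s, still holding it there.

- **Seating:** the ring met the foot at TCP z = 0.1196 m, where 0.1197 m was expected. I had pressed slightly too far (about 16 N), so I eased off to a light touch before letting go. A picture then showed the ring flat on the foot and the hanger upright.
- **Final hold:** the underside is at about z = 0.175 m, which is 10 cm above the pan. The load was steady at 5.5–6 N, with almost no sideways force or moment. The ring's centre was within 0.2 px of where a plumb hanger should be in the side view.
- **Other things:** the thin ring, the coloured look-alikes and the beaker looked unmoved in the last side picture. The adapter also looked unmoved, but it is partly hidden behind the gripper there.
- **Disagreement:** the top and side views differed by about 2 mm on the knob position. I used the side view, and the fit went in without any sideways force until the ring touched the foot.

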